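# Clamp the tube rack on the shaker bed

### The job

Push the green tube rack along the shaker bed until it stands fully home against the back stop under the clamp. With the red lever still standing open, push the lever round clockwise (seen from above) to screw the clamp bolt all the way in until it is snug at its end stop, and only then fold the lever fully down flat. Do not knock over or shift the things standing around.

Things in the scene. Friction and masses are not known exactly. Their poses are not given: they have to be found in the camera images.
- clamp_bed: Fixed shaker bed: aluminium plate 290 x 180 mm on feet, its top 20 mm above the worktop. Origin: centre of its underside; x runs along the bed from its open mouth to the back stop (away from the robot), y left, z up. Two blue guide rails, tops at z 36 mm, stand 107 mm apart from x = 25 to 120 mm, flared to about 135 mm at x = -10 mm. Blue back stop: face at x = 115 mm, top at z 40 mm.
- rack_home (a point): Point on the bed's top face where the rack's origin is when the rack stands fully home (bed frame x = 50, y = 0, z = 20 mm). Axes as the bed's.
- gantry_top (a point): Centre of the top face of the blue gantry beam across the bed (bed x = 50, y = 0, z = 92 mm). Beam 34 mm in x, 166 mm in y, 16 mm thick, on posts at bed y = +-76 mm. Under it a steel yoke rides down with the bolt (1.6 mm per rad of turning), its two rubber feet landing on the rack's long side walls.
- rack: Loose green tube rack, 130 mm long, 101 mm wide, walls 22 mm high (clear guard at the end near the robot rises to 31 mm), about 0.2 kg, on the bed's plate, 85 to 100 mm short of home. Origin: centre of its underside. Its own x axis points back along the bed to the robot; near end wall at own x = +65 mm. Between the rails it has about 3 mm to spare each side; it slides easily.
- clamp_bolt (a joint): Turn of the clamp bolt about its vertical axis (rad), growing clockwise seen from above as it is screwed in: starts between 0.1 and 1.5; hard end stop (snug) at 3.8. Steady friction about 0.12 N m; stays where it is left. The lever turns with it; at 3.8 the lever points 150 degrees clockwise from the bed's +x (towards the robot and somewhat right).
- lever_pivot (a point): The lever's hinge point, on the vertical axis of the bolt, at bed x = 50, y = 0 and 112 mm above the worktop when snug (up to 6 mm higher before). The steel fork round it is 24 mm wide and 18 mm long and its top is 8 mm above this point.
- clamp_lever (a joint): Fold of the lever about its horizontal hinge (rad): 0 = standing open, rising 50 degrees above level; 0.87 = folded fully down, level (hard stop). Starts between 0 and 0.12. It moves against a steady friction of about 0.25 N m (about 5 N pressed down 45 mm from the axis) and stays where it is left.
- lever_tip (a point): Outer end of the lever, on its centre line, 100 mm from lever_pivot. Straight bar: dark steel 11 mm wide, 9 mm thick for 45 mm, then a red grip 18 mm wide, 12 mm thick. Seen from above it points from lever_pivot to this point. Standing open, the tip is 65 mm from the axis seen from above and 77 mm above the pivot.
- tip_box_blue: Bystander: blue pipette-tip box, 121 x 100 x 92 mm, left of the bed. Origin: centre of its underside.
- wash_bottle: Bystander: white wash bottle with blue cap, 66 mm wide, 173 mm high, at the left back. Origin: its underside.
- reagent_bottle: Bystander: small white bottle with red cap, 45 mm wide, 78 mm high, at the right back. Origin: centre of its underside.
- carton: Bystander: white carton 100 x 50 x 36 mm, behind and left of the bed. Origin: centre of its underside.
- timer: Bystander: white laboratory timer, 64 x 62 x 20 mm, left of the bed in front. Origin: centre of its underside.
- dish_a: Bystander: closed petri dish, 88 mm across, 16 mm high, reddish, right of the bed. Origin: centre of its underside.
- dish_b: Bystander: closed petri dish, 88 mm across, 16 mm high, yellowish, at the left. Origin: centre of its underside.
Mind the look-alikes: they are no part of the job. Leave any turquoise look-alike of the rack alone.

How it is judged:
On the way, in this order (a step that is already met when the one before it is completed fails the run):
1. the rack is fully home against the back stop, square between the rails (x of rack in the frame of rack_home above -0.004 m and angle between the x axis of rack and the x axis of clamp_bed, either way round below 0.08 rad), for 0.2 s.
2. the bolt is screwed in to its end stop with the lever still standing open (value of joint clamp_bolt above 3.66 rad and value of joint clamp_lever below 0.4 rad), for 0.1 s.
3. the lever is folded down flat (value of joint clamp_lever above 0.77 rad), for 0.2 s.
At the end, for the whole second after the job is handed in: The rack stands on the bed within 4 mm of the back stop and square (within 0.08 rad), the bolt is screwed in to within 0.14 rad of its end stop, the lever is folded to within 0.10 rad of level, everything at rest and released (all of step 1 and distance between rack and rack_home below 0.007 m and value of joint clamp_bolt above 3.66 rad and value of joint clamp_lever above 0.77 rad and linear speed of rack below 0.01 m/s); the robot touches nothing.
It fails at once if a bystander is shifted by more than 30 mm (distance of any of tip_box_blue, wash_bottle, reagent_bottle, carton, timer, dish_a, dish_b from where it was at the start of the episode above 0.03 m).
It fails at once if a standing bottle is tipped over (angle between any of wash_bottle, reagent_bottle's own z axis and vertical above 0.5 rad).
It also fails if it takes over 58 s, if anything falls off the work surface, if the arm or the gripper's body presses on something with over 40 N, if the wrist force passes 120 N, or if a joint passes its speed limit or range.

### The arm

A 6-joint arm with a two-finger parallel gripper is mounted at the origin on a cart in front of the work surface, level with it; the furniture and walls round the work are solid. World frame = base frame: x ahead of the robot, y to its left, z up, the work surface at z = 0. Lengths are in m, angles in rad, forces in N, time in s.
With the tool pointing down it reaches from about 0.275 to 0.75 m from the base axis. Payload 10.2 kg.
Tool frame: the origin (TCP) lies midway between the tips of the shut fingers; the grasp point (between the pads) lies 19 mm behind it (r.hold_point_z is the distance from the TCP to the grasp point, in m); x points along the fingers, y is the direction in which the jaws open and shut, and the axes are right-handed (so a half turn about x gives the same grasp; the last joint's range is limited). The gripper opens to 85 mm and grips with 20 to 120 N. Pads are 22 mm wide; open, the fingers measure 114 mm over their backs; the gripper's body (76 mm by 85 mm) begins 54 mm behind the grasp point. The pads swing forward as they close: fully open they stand 13 mm farther back than shut.
Start: joints at [1.1, 0.313, 1.498, -0, 1.331, -0.223], TCP at [0.129, 0.509, 0.231] pointing down, gripper open.
Joint ranges: [-2.94, 2.94], [-0.97, 2.17], [0.19, 2.56], [-1.23, 4.37], [0.02, 3.11], [-2.88, 2.88]. Speed limits (rad/s): [2.39, 2.39, 3.01, 3.14, 3.14, 3.14].

### API

Orientations are given as a rotation vector (axis times angle).
In Python, from rig import r, cams, job gives the robot as it stands.
- The arm moves only by the shell command python3 -m creep 'ROWS' [OPENING]. ROWS is JSON, a list of rows, each a list of 4 numbers: the shift along the world's x, y, z in units of 60 mm (1.0 is 60 mm), then the turn about the world's z in units of 5 degrees (1.0 is 5 degrees). In form: [[tx, ty, tz, turn], ...]. A call has 1 to 8 rows; each row shifts and turns the pose as measured when the row begins; what a row does not reach is not made up. A row lasts 1/8 s, in which the tool goes at most 62.5 mm and 10.7 degrees, less where a joint would pass 70% of its speed; a pose out of reach is approached as far as the arm can. A call is refused whole if a number of a shift passes 1 or a number of a turn 1, either way. A call with a gripper value outside its range is refused whole. OPENING is the opening, from -1 (shut) to 1 (fully open), set as the call begins (- or left out, the last holds). The fingers move at their own pace and stop on an object; the grip force is fixed at half the most. Time passes only in rows, so rows that do not move let the fingers close. It gives the time, the measured TCP pose, the force and the opening at its end, in the units of the state.
- r.get_state(): the state, without advancing time (a new reading comes with each control period).
- cams.get_image(name): name is "scene" or "top" or "wrist"; returns a dict with "image" (400x640x3 uint8, red, green, blue), "z_map" (400x640 float32, m along the optical axis (not along the pixel's ray), 0 where there is no reading), "fx", "fy", "cx", "cy" (pixels), "T" (4x4, takes a point from camera to world coordinates). Camera axes: x right, y down, z forward; pixel columns grow to the right and rows downward; lengths in m; the calibration is good to about 2 mm. A picture is of the moment at which its call begins.
- job.sign_off(): hands the job in, once; it reports no verdict.
Trained networks look in a picture, given as the dict that the camera call returned (one of the last four; its "shot" number tells which), for a name from the list of things; names that differ only in an ending like _2 or _b are one class to them, and where a whole thing is asked for, a point or a joint stands for the part that bears it (a point fixed in the world has none). Each returns a list of dicts, best first, with "score" (0 to 1); they miss things now and then, are a little off and sometimes report something else, mostly with a low value. They report only what shows in the picture. A call takes as long as a camera call. They do not tell look-alikes from the thing itself.
- cams.silhouettes(picture, query): "mask" (400x640 bool, what is visible of it) and "pixel" ([column, row] in pixels, amid what is visible of it).
- cams.landmark_of(picture, query): "pixel" ([column, row] in pixels: a listed point, or the origin of a listed thing).
The state is a dict: "time_s": time; "joint_pos": joint angles; "dq": joint speeds; "joint_efforts": joint torques, N m; "tool_pos": TCP position; "ee_rot": TCP orientation; "ft_force": force on the tool from outside, world axes, zero at the start; "torque": the same for the moment, N m; "width": opening from 0.0 (shut) to 1.0 (fully open).
Only numpy, scipy, OpenCV 4.12 (cv2) and the standard library are available. Lean on these libraries where they do the work, as an engineer would, in place of code of your own. Each camera call takes 0.05 s, during which the arm holds its last target.

## Working session

There is one attempt and no reset: what is moved stays moved. The work goes in short steps, Python scripts to look and compute and a shell command to move; the robot and the scene stay as the last step left them, time stands still between calls to the robot, and variables do not carry over. Pictures are saved under pics/ and viewed, and the job is handed in when it is done.

```bash
mkdir -p pics; ls; python3 - <<'E'
from rig import r,cams,job
import cv2
s=r.get_state();print({k:s[k] for k in ('time_s','tool_pos','ee_rot','ft_force','width')})
for n in('scene','top'):
    p=cams.get_image(n);cv2.imwrite(f'pics/{n}0.png',p['image'][:,:,::-1])
    print(n,p['T'].round(3).tolist(),p['fx'],p['cx'])
    for q in('clamp_bed','rack','lever_tip','lever_pivot','rack_home','gantry_top'):
        for d in cams.landmark_of(p,q)[:3]:
            print(q,d['score'],d['pixel'])
E
```

```text
pics
{'time_s': 0.0, 'tool_pos': array([0.1286415 , 0.50870804, 0.23072824]), 'ee_rot': array([ 0.19355451,  1.56250383, -0.1955218 ]), 'ft_force': array([ 0.83781615, -0.88181078,  0.04405741]), 'width': 1.0027847063605342}
scene [[0.643, -0.435, 0.631, -0.29], [-0.766, -0.367, 0.527, -0.665], [0.002, -0.822, -0.569, 0.87], [0.0, 0.0, 0.0, 1.0]] 436.0701916400966 320.27434365123236
rack 0.87 [291.1, 229.6]
rack 0.68 [357.4, 251.5]
lever_tip 0.62 [372.5, 178.4]
rack_home 0.75 [372.7, 233.6]
gantry_top 0.88 [376.2, 215.0]
top [[-0.023, -0.996, 0.083, 0.471], [-1.0, 0.022, -0.015, 0.038], [0.013, -0.084, -0.996, 1.302], [0.0, 0.0, 0.0, 1.0]] 411.3020329478954 310.1017301004533
clamp_bed 0.97 [356.6, 202.1]
clamp_bed 0.44 [354.9, 182.8]
rack 0.72 [281.8, 229.5]
rack 0.6 [356.7, 214.1]
lever_tip 0.72 [343.4, 159.4]
lever_tip 0.65 [354.0, 204.0]
lever_pivot 0.71 [355.8, 182.1]
lever_pivot 0.71 [223.4, 194.5]
lever_pivot 0.46 [446.9, 188.8]
rack_home 0.69 [351.5, 184.8]
gantry_top 0.96 [358.1, 187.0]
```

View pics/scene0.png

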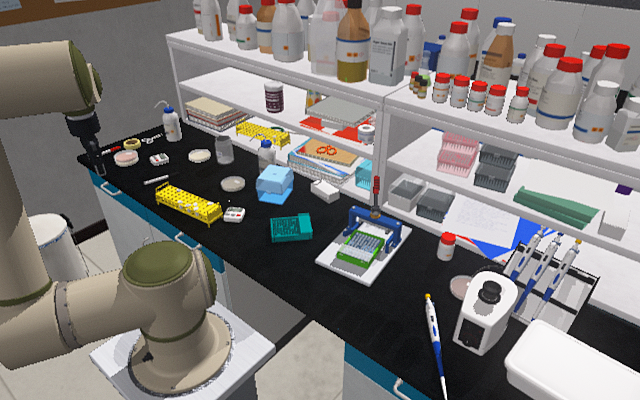

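View pics/top0.png

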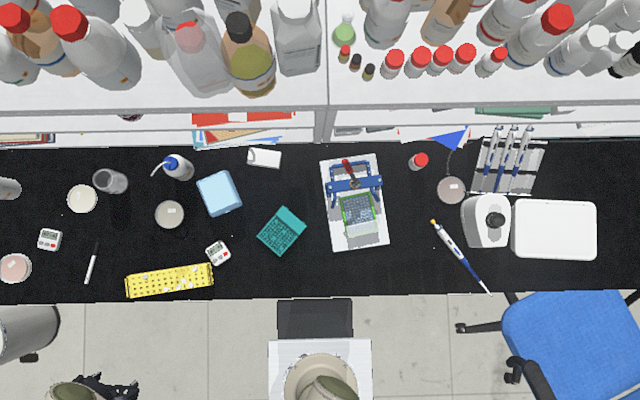

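The turquoise box at top (282,230) / scene (291,230) is the look-alike. The green rack on the bed at top (357,214) / scene (365,245) fits the description, because it stands on the plate and short of the gantry. I'll confirm that in a crop and measure the bed.

```bash
cat > h.py <<'E'
import numpy as np,cv2
def world(p,u,v,z):
    """pixel -> world at plane z"""
    d=p['T'][:3,:3]@np.array([(u-p['cx'])/p['fx'],(v-p['cy'])/p['fy'],1.]);o=p['T'][:3,3]
    return o+d*(z-o[2])/d[2]
def cloud(p):
    z=p['z_map'];v,u=np.mgrid[:400,:640]
    c=np.stack([(u-p['cx'])/p['fx']*z,(v-p['cy'])/p['fy']*z,z],-1)
    return c@p['T'][:3,:3].T+p['T'][:3,3]
def proj(p,X):
    c=p['T'][:3,:3].T@(np.asarray(X)-p['T'][:3,3]);return [p['fx']*c[0]/c[2]+p['cx'],p['fy']*c[1]/c[2]+p['cy']]
E
python3 - <<'E'
from rig import r,cams
from h import *
p=cams.get_image('top');im=p['image'][:,:,::-1]
cv2.imwrite('pics/top1.png',cv2.resize(im[130:265,270:450],None,fx=4.4,fy=4.4,interpolation=cv2.INTER_CUBIC))
for n,c in(('clamp_bed',p),):
  for q in('clamp_bed','rack','clamp_lever','dish_a','reagent_bottle'):
    for d in cams.silhouettes(p,q)[:2]:
      m=d['mask'];pts=np.argwhere(m)[:,::-1].astype(np.float32)
      print(q,d['score'],d['pixel'],len(pts),cv2.minAreaRect(pts))
C=cloud(p)
w=C[150:255,315:395];
m=(abs(w[...,2]-.02)<.008)
P=w[m];print(m.sum(),P.min(0),P.max(0))
R=cv2.minAreaRect(P[:,:2].astype(np.float32));print(R)
# red tip
hsv=cv2.cvtColor(p['image'],cv2.COLOR_RGB2HSV)
red=((hsv[...,0]<8)|(hsv[...,0]>172))&(hsv[...,1]>130)&(hsv[...,2]>60);red[:150]=0;red[:,:325]=0;red[:,385:]=0
for v,u in np.argwhere(red):print(u,v,C[v,u].round(3))
print('pivot',world(p,355.8,182.1,.115),'gantry',world(p,358.1,187,.092),'home',world(p,351.5,184.8,.02),'bed',world(p,356.6,202.1,0),'rack',world(p,356.7,214.1,.02),'tip',world(p,343.4,159.4,.19))
p=cams.get_image('scene');im=p['image'][:,:,::-1]
cv2.imwrite('pics/scene1.png',cv2.resize(im[165:290,300:430],None,fx=4.5,fy=4.5,interpolation=cv2.INTER_CUBIC))
print('gantry',world(p,376.2,215,.092),'tip',world(p,372.5,178.4,.19),'rack',world(p,357.4,251.5,.02))
E
```

```text
clamp_bed 0.92 [351.2, 189.1] 3764 ((354.4913024902344, 202.43447875976562), (91.65552520751953, 59.01109313964844), 82.40535736083984)
rack 0.9 [280.6, 231.1] 1304 ((281.8706359863281, 230.81765747070312), (32.10570526123047, 42.192970275878906), 40.601295471191406)
rack 0.78 [358.4, 214.4] 1336 ((358.9706115722656, 214.38233947753906), (41.95866012573242, 33.22737503051758), 75.96376037597656)
clamp_lever 0.73 [352.8, 170.8] 173 ((350.5000305175781, 172.00003051757812), (29.06888198852539, 6.260990142822266), 63.43495178222656)
dish_a 0.93 [449.2, 188.3] 617 ((451.0, 190.0), (26.0, 28.0), 90.0)
dish_a 0.62 [168.8, 215.4] 683 ((169.5, 215.0), (28.0, 29.0), 90.0)
reagent_bottle 0.66 [418.2, 158.1] 269 ((418.00006103515625, 161.50001525878906), (14.849241256713867, 20.50609588623047), 45.0)
2845 [ 0.41814507 -0.22496897  0.01200404] [ 0.72486464 -0.0149134   0.02798472]
((0.5722000002861023, -0.120226189494133), (0.2905014455318451, 0.1805747151374817), 7.148332118988037)
344 159 [ 0.677 -0.074  0.194]
345 159 [ 0.678 -0.077  0.19 ]
346 159 [ 0.677 -0.079  0.194]
342 160 [ 0.707 -0.08
[... 1217 characters left out ...]
]
347 171 [ 0.649 -0.084  0.164]
349 171 [ 0.648 -0.09   0.164]
350 171 [ 0.649 -0.093  0.162]
351 171 [ 0.649 -0.096  0.16 ]
348 172 [ 0.646 -0.087  0.164]
349 172 [ 0.646 -0.09   0.161]
350 172 [ 0.646 -0.092  0.164]
351 172 [ 0.646 -0.096  0.159]
349 173 [ 0.644 -0.09   0.158]
350 173 [ 0.644 -0.093  0.156]
pivot [ 0.62302353 -0.11398711  0.115     ] gantry [ 0.6111915  -0.12328919  0.092     ] home [ 0.62693778 -0.11235677  0.02      ] bed [ 0.57363905 -0.12919499  0.        ] rack [ 0.53445754 -0.1257087   0.02      ] tip [ 0.67676426 -0.07239508  0.19      ]
gantry [ 0.6280524  -0.11689669  0.092     ] tip [ 0.65820513 -0.07454414  0.19      ] rack [ 0.52641605 -0.1255288   0.02      ]
```

View pics/top1.png

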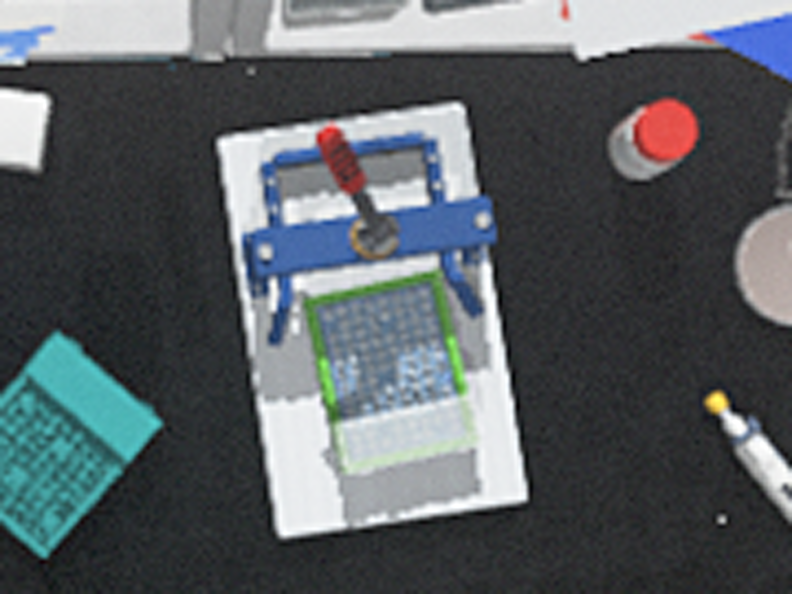

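View pics/scene1.png

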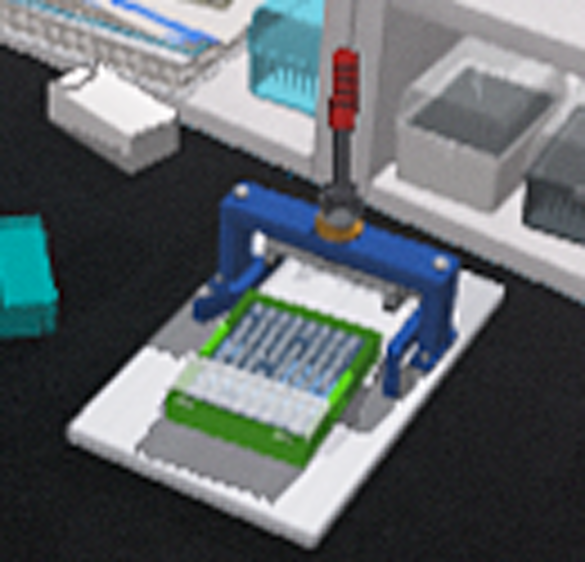

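The crop confirms it: the green rack is on the bed at about top (358,214), and the turquoise one stands off the bed. Bed centre is about (0.572, -0.120) with yaw +7.15°. The lever points about 29° left of bed +x, so the bolt is at about 0.68. Next is the tool heading.

```bash
cat >> h.py <<'E'
from scipy.spatial.transform import Rotation as Ro
B=np.array([.5722,-.1202]);YAW=np.deg2rad(7.15)
ux=np.array([np.cos(YAW),np.sin(YAW)]);uy=np.array([-ux[1],ux[0]])
def b2w(x,y):return B+x/1e3*ux+y/1e3*uy
def w2b(P):d=np.asarray(P)[...,:2]-B;return np.stack([d@ux,d@uy],-1)*1e3
def st(r):
    s=r.get_state();M=Ro.from_rotvec(s['ee_rot']).as_matrix()
    print('t',round(s['time_s'],2),'tcp',s['tool_pos'].round(4),'bed',w2b(s['tool_pos']).round(1),'jaw yaw',np.rad2deg(np.arctan2(M[1,1],M[0,1])).round(1),'x',M[:,0].round(2),'F',s['ft_force'].round(1),'w',round(s['width'],2));return s
E
python3 - <<'E'
from rig import r
from h import *
s=st(r);print(b2w(-135,0),s['joint_pos'])
E
python3 -m creep '[[0.5,-0.9,0,1],[0.5,-0.9,0,1]]' 0; python3 - <<'E'
from rig import r
from h import *
s=st(r)
E
```

```text
t 1.05 tcp [0.1288 0.509  0.2313] bed [-361.7  679.5] jaw yaw 75.8 x [-0. -0. -1.] F [ 0.1 -0.1 -0.1] w 1.0
[ 0.4382498 -0.1370031] [ 1.09960149e+00  3.12926180e-01  1.49772332e+00  3.52001828e-05
  1.33097373e+00 -2.23393178e-01]
time_s: 1.3
tool_pos: [0.1887, 0.4003, 0.2306]
ee_rot: [0.05, 1.57, -0.05]
ft_force: [1.0, 1.2, 0.6]
width: 0.604
t 1.3 tcp [0.1887 0.4003 0.2306] bed [-315.7  564.2] jaw yaw 86.4 x [ 0.  0. -1.] F [1.  1.2 0.6] w 0.6
```

```bash
python3 -m creep '[[0.45,-1,0,1],[0.45,-1,0,1],[0.45,-1,0,0],[0.45,-1,0,0],[0.45,-1,0,0],[0.45,-1,0,0],[0.45,-1,0,0],[0.45,-1,-0.5,0]]' 0; python3 -m creep '[[0.45,-1,-0.5,0],[0,0,-0.5,0]]';  python3 - <<'E'
from rig import r
from h import *
s=st(r);print((b2w(-135,0)-s['tool_pos'][:2])/.06, s['tool_pos'][2])
E
```

```text
time_s: 2.3
tool_pos: [0.3906, -0.0533, 0.2079]
ee_rot: [-0.095, 1.557, 0.092]
ft_force: [1.6, 0.6, -0.0]
width: 0.503
time_s: 2.55
tool_pos: [0.4146, -0.1083, 0.1515]
ee_rot: [-0.092, 1.554, 0.087]
ft_force: [0.3, 0.2, 0.1]
width: 0.5
t 2.55 tcp [ 0.4146 -0.1083  0.1515] bed [-154.9   31.4] jaw yaw 96.6 x [ 0.01 -0.   -1.  ] F [0.3 0.2 0.1] w 0.5
[ 0.3943025  -0.47831703] 0.1514640813621083
```

```bash
python3 -m creep '[[0.35,-0.47,0,0],[0,0,-1,0],[0,0,-0.7,0],[0,0,0,0]]';  python3 - <<'E'
from rig import r,cams
from h import *
s=st(r);print((b2w(-135,0)-s['tool_pos'][:2])/.06, s['tool_pos'][2])
p=cams.get_image('scene');cv2.imwrite('pics/scene2.png',cv2.resize(p['image'][150:300,280:460,::-1],None,fx=4.2,fy=4,interpolation=cv2.INTER_CUBIC))
E
```

```text
time_s: 3.05
tool_pos: [0.4358, -0.1382, 0.0454]
ee_rot: [-0.09, 1.556, 0.086]
ft_force: [-0.3, 0.8, 0.1]
width: 0.501
t 3.05 tcp [ 0.4358 -0.1382  0.0454] bed [-137.6   -0.9] jaw yaw 96.4 x [ 0.01 -0.   -1.  ] F [-0.3  0.8  0.1] w 0.5
[0.04091511 0.02021621] 0.04542790065726636
```

View pics/scene2.png

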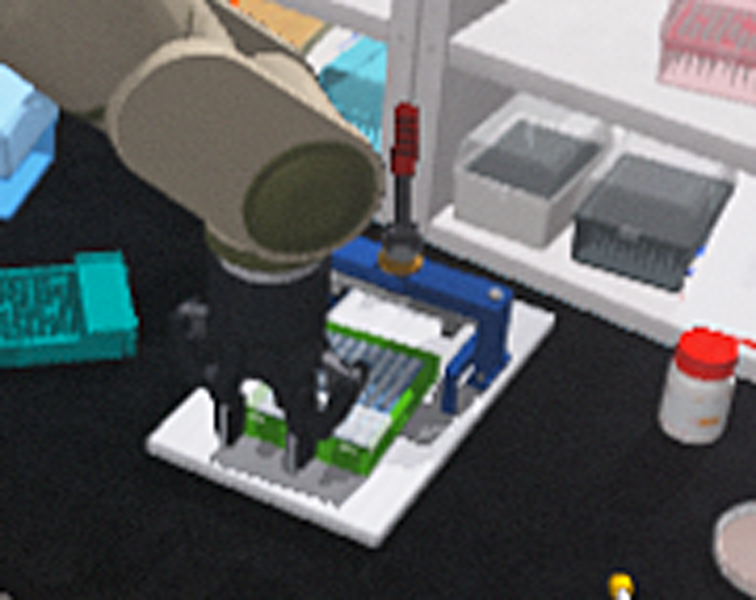

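The fingers (near pixels (230,430) and (295,460) of the crop) stand just in front of the rack's near wall. Now I'll push.

```bash
python3 -m creep '[[0,0.01,-0.2,0.15],[0.3,0.04,0,0],[0.3,0.04,0,0],[0.3,0.04,0,0],[0.3,0.04,0,0]]'; python3 -m creep '[[0.25,0.03,0,0],[0.1,0.012,0,0]]'; python3 - <<'E'
from rig import r,cams
from h import *
s=st(r)
p=cams.get_image('scene');cv2.imwrite('pics/scene3.png',cv2.resize(p['image'][150:300,280:460,::-1],None,fx=4.2,fy=4,interpolation=cv2.INTER_CUBIC))
E
```

```text
time_s: 3.72
tool_pos: [0.5124, -0.129, 0.0399]
ee_rot: [-0.108, 1.546, 0.094]
ft_force: [-1.9, -0.8, -0.4]
width: 0.503
time_s: 3.98
tool_pos: [0.5352, -0.1263, 0.0416]
ee_rot: [-0.111, 1.543, 0.094]
ft_force: [-0.6, -0.5, -1.0]
width: 0.501
t 3.98 tcp [ 0.5352 -0.1263  0.0416] bed [-37.5  -1.4] jaw yaw 97.5 x [ 0.03 -0.01 -1.  ] F [-0.6 -0.5 -1. ] w 0.5
```

View pics/scene3.png

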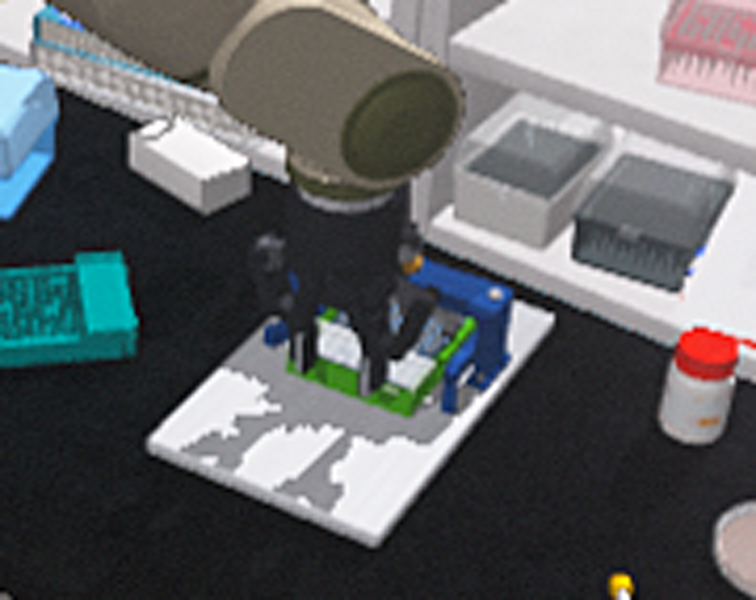

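The rack slides on between the rails, with the near wall at (350,385). The tool has drifted up slightly, so I'll lower it a little and creep on to contact.

```bash
python3 -m creep '[[0.06,0.03,-0.1,0],[0.08,0.01,-0.02,0]]'; python3 -m creep '[[0.06,0.008,0,0],[0.06,0.008,0,0]]';python3 - <<'E'
from rig import r
from h import *
s=st(r)
E
```

```text
time_s: 4.28
tool_pos: [0.5436, -0.1239, 0.0346]
ee_rot: [-0.111, 1.543, 0.094]
ft_force: [-1.9, -1.2, 0.9]
width: 0.501
time_s: 4.53
tool_pos: [0.551, -0.123, 0.0345]
ee_rot: [-0.111, 1.544, 0.094]
ft_force: [-1.4, -0.6, 0.8]
width: 0.5
t 4.53 tcp [ 0.551  -0.123   0.0345] bed [-21.4  -0.1] jaw yaw 97.5 x [ 0.03 -0.01 -1.  ] F [-1.4 -0.6  0.8] w 0.5
```

```bash
python3 -m creep '[[0.06,0.008,0,0],[0.06,0.008,0,0]]';python3 -m creep '[[0.06,0.008,0,0],[0.06,0.008,0,0]]';python3 - <<'E'
from rig import r
from h import *
s=st(r)
E
```

```text
time_s: 4.78
tool_pos: [0.5522, -0.1225, 0.0344]
ee_rot: [-0.111, 1.561, 0.097]
ft_force: [-30.6, -6.5, 21.4]
width: 0.497
time_s: 5.03
tool_pos: [0.5519, -0.1225, 0.0347]
ee_rot: [-0.11, 1.582, 0.1]
ft_force: [-24.9, -4.1, 16.5]
width: 0.503
t 5.03 tcp [ 0.5519 -0.1225  0.0347] bed [-20.5   0.2] jaw yaw 97.7 x [-0.01 -0.01 -1.  ] F [-24.9  -4.1  16.5] w 0.5
```

Firm contact of about 25 N, so the rack has reached the stop. I'll back off, raise and check.

```bash
python3 -m creep '[[-0.3,-0.04,0,0],[-0.7,-0.1,0.3,0],[-0.4,0.5,1,0],[0,0.6,1,0],[0,0.3,0.6,0],[0,0,0.1,0]]' -1;python3 - <<'E'
from rig import r,cams
from h import *
s=st(r)
p=cams.get_image('top');cv2.imwrite('pics/top4.png',cv2.resize(p['image'][130:265,270:450,::-1],None,fx=4.4,fy=4.4,interpolation=cv2.INTER_CUBIC))
C=cloud(p);m=(C[...,2]>.13)&(C[...,1]<.2)&(C[...,1]>-.4)&(C[...,0]>.5)&(p['z_map']>0)
P=C[m]; 
for lo in np.arange(.5,1,.03):
    k=P[(P[:,0]>=lo)&(P[:,0]<lo+.03)]
    if len(k):print(round(lo,2),len(k),k.min(0).round(3),k.max(0).round(3))
for d in cams.silhouettes(p,'rack')[:3]:
    m=d['mask'];q=C[m];q=q[(q[:,2]>.03)&(q[:,2]<.06)];print(d['score'],d['pixel'],[ (w2b(q).min(0),w2b(q).max(0)) if len(q) else 0])
hsv=cv2.cvtColor(p['image'],cv2.COLOR_RGB2HSV)
g=(hsv[...,0]>40)&(hsv[...,0]<72)&(hsv[...,1]>120);g&=(C[...,2]>.015)&(C[...,2]<.06);b=w2b(C[g]);
k=(abs(b[:,0])<160)&(abs(b[:,1])<90);b=b[k];print(k.sum(),b.min(0),b.max(0));
rect=cv2.minAreaRect(b.astype(np.float32));print(rect)
E
```

```text
time_s: 5.78
tool_pos: [0.469, -0.0524, 0.207]
ee_rot: [-0.109, 1.579, 0.098]
ft_force: [-0.1, -0.1, -0.2]
width: 0.001
t 5.78 tcp [ 0.469  -0.0524  0.207 ] bed [-94.   80.2] jaw yaw 97.5 x [-0.01 -0.01 -1.  ] F [-0.1 -0.1 -0.2] w 0.0
0.5 361 [ 0.5   -0.082  0.454] [0.53  0.011 0.508]
0.53 2 [ 0.532 -0.013  0.466] [ 0.532 -0.01   0.473]
0.62 51 [ 0.624 -0.11   0.13 ] [ 0.65  -0.084  0.17 ]
0.65 80 [ 0.65  -0.099  0.16 ] [ 0.678 -0.068  0.196]
0.74 3248 [ 0.761 -0.4    0.13 ] [0.77  0.2   0.405]
0.77 7228 [ 0.77  -0.4    0.141] [0.8   0.2   0.593]
0.8 7036 [ 0.8   -0.4    0.191] [0.83  0.2   0.647]
0.83 5291 [ 0.83  -0.391  0.338] [0.86  0.2   0.646]
0.86 3048 [ 0.86  -0.4    0.352] [0.89  0.2   0.618]
0.89 5256 [ 0.89  -0.4    0.363] [0.92  0.11  0.577]
0.92 1795 [ 0.92  -0.371  0.342] [0.95  0.2   0.546]
0.95 1626 [ 0.95  -0.391  0.352] [0.98  0.141 0.498]
0.98 725 [ 0.98  -0.4    0.364] [1.01  0.129 0.449]
0.91 [279.5, 231.1] [(array([-69.93722568, 164.47890421]), array([ 13.66925054, 247.52472645]))]
0.72 [353.3, 191.6] [(array([-13.84523236, -54.38923724]), array([114.6122054,  46.7714771]))]
92 [ 29.39660769 -49.18844476] [115.05775281  46.33421484]
((72.32766723632812, -1.3903732299804688), (95.55823516845703, 85.61546325683594), 89.84770202636719)
```

View pics/top4.png

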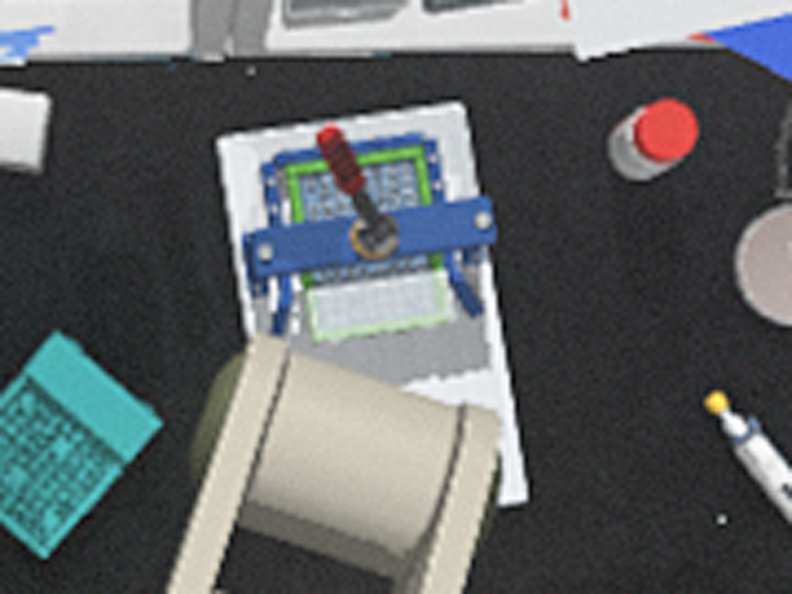

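The rack is home: it spans bed x from -14 to 115 mm and is square, with the green end wall at the back stop near (355,155). Shelves start at x≥0.76 and stay clear. Next I go to the left-hand (counter-clockwise) side of the lever.

```bash
python3 -m creep '[[0.9,-0.05,0,0],[1,-0.05,0,0],[0.9,-0.05,0,0],[0.1,0,-0.2,0],[0,0,-0.5,0]]';python3 - <<'E'
from rig import r,cams
from h import *
s=st(r)
pv=b2w(50,0);print(pv,s['tool_pos'][:2]-pv,s['joint_pos'].round(2))
p=cams.get_image('scene');cv2.imwrite('pics/scene5.png',cv2.resize(p['image'][150:300,280:460,::-1],None,fx=4.2,fy=4,interpolation=cv2.INTER_CUBIC))
E
```

```text
time_s: 6.5
tool_pos: [0.6453, -0.066, 0.1515]
ee_rot: [-0.1, 1.593, 0.097]
ft_force: [-0.3, -0.8, -0.4]
width: -0.001
t 6.5 tcp [ 0.6453 -0.066   0.1515] bed [79.3 44.7] jaw yaw 97.2 x [-0.02 -0.   -1.  ] F [-0.3 -0.8 -0.4] w -0.0
[ 0.62181118 -0.11397663] [0.02346282 0.04799334] [-0.28  0.66  1.17 -0.01  1.33 -1.97]
```

View pics/scene5.png

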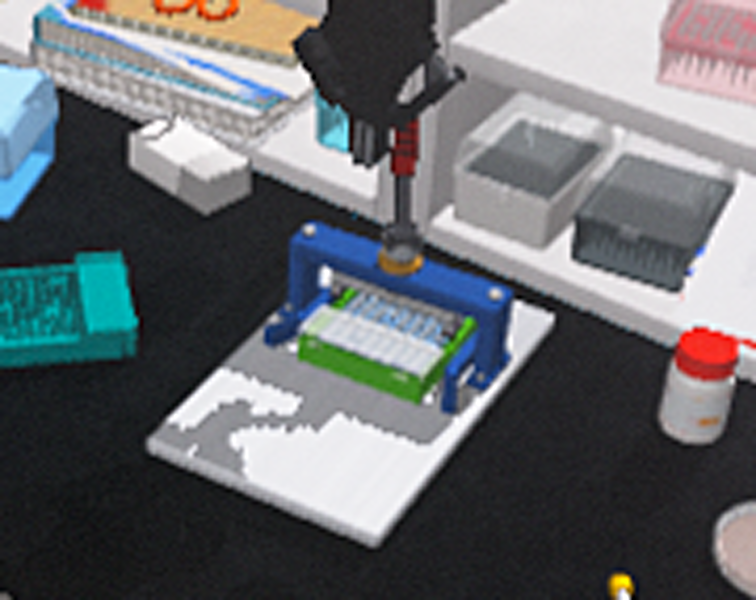

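The shut fingers (365,150) stand just left of the red grip (403,150). Next I work out the arc steps about the bolt axis.

```bash
cat > arc.py <<'E'
from rig import r
from h import *
s=st(r);pv=b2w(50,0);d=s['tool_pos'][:2]-pv;R=np.hypot(*d);a=np.arctan2(d[1],d[0]);print('R',R*1e3,'ang',np.rad2deg(a))
import sys
Rt=.053;c=s['tool_pos'][:2];n=int(sys.argv[1]);st_=float(sys.argv[2])
for i in range(n):
    a-=np.deg2rad(st_);w=pv+Rt*np.array([np.cos(a),np.sin(a)]);print(((w-c)/.06).round(2).tolist(),end=' ');c=w
E
python3 arc.py 8 10
```

```text
t 6.55 tcp [ 0.6429 -0.0655  0.1459] bed [76.9 45.5] jaw yaw 97.2 x [-0.03 -0.   -1.  ] F [-1.2 -0.2 -3.8] w -0.0
R 52.893326729905475 ang 66.52197197563545
[0.14, -0.07] [0.12, -0.1] [0.1, -0.12] [0.08, -0.13] [0.06, -0.14] [0.03, -0.15] [0.0, -0.15] [-0.02, -0.15]
```

```bash
python3 -m creep '[[0.14,-0.07,0.1,0],[0.12,-0.1,0.05,0],[0.1,-0.12,0,0],[0.08,-0.13,0,0]]';python3 arc.py 8 10
```

```text
time_s: 7.05
tool_pos: [0.6689, -0.0917, 0.1554]
ee_rot: [-0.095, 1.606, 0.102]
ft_force: [-3.1, 3.1, -0.7]
width: -0.002
t 7.05 tcp [ 0.6689 -0.0917  0.1554] bed [99.5 16.2] jaw yaw 97.1 x [-0.04  0.   -1.  ] F [-3.1  3.1 -0.7] w -0.0
R 52.080393811898894 ang 25.28411821126077
[0.07, -0.14] [0.03, -0.15] [0.0, -0.15] [-0.03, -0.15] [-0.05, -0.14] [-0.08, -0.13] [-0.1, -0.12] [-0.12, -0.1]
```

Contact force is about 4 N, as expected for the bolt friction. I continue.

```bash
python3 -m creep '[[0.07,-0.14,0,0],[0.03,-0.16,0,0],[0,-0.16,0,0],[-0.03,-0.16,0,0],[-0.05,-0.15,0,0]]';python3 arc.py 8 10; python3 - <<'E'
from rig import cams
from h import *
p=cams.get_image('scene');cv2.imwrite('pics/scene6.png',cv2.resize(p['image'][150:300,280:460,::-1],None,fx=4.2,fy=4,interpolation=cv2.INTER_CUBIC))
E
```

```text
time_s: 7.68
tool_pos: [0.6714, -0.1414, 0.1565]
ee_rot: [-0.096, 1.603, 0.101]
ft_force: [1.3, 2.7, -1.2]
width: 0.001
t 7.67 tcp [ 0.6714 -0.1414  0.1565] bed [ 95.8 -33.3] jaw yaw 97.1 x [-0.03  0.   -1.  ] F [ 1.3  2.7 -1.2] w 0.0
R 56.615182556547225 ang -28.928648052666727
[-0.14, -0.1] [-0.11, -0.11] [-0.12, -0.09] [-0.14, -0.07] [-0.15, -0.04] [-0.15, -0.02] [-0.15, 0.01] [-0.15, 0.04]
```

View pics/scene6.png

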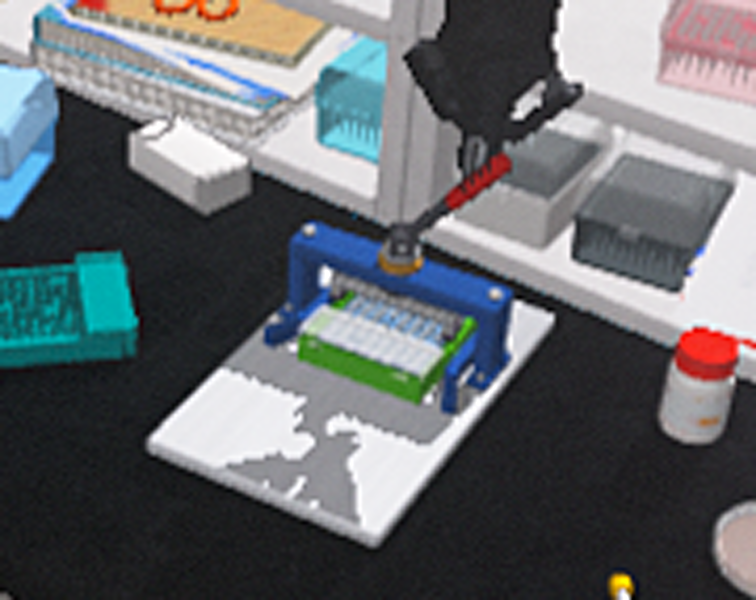

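The lever has swung with its grip at (480,180), still standing up, with the finger behind it. I continue along the arc.

```bash
python3 -m creep '[[-0.14,-0.1,0,0],[-0.12,-0.11,0,0],[-0.13,-0.09,0,0],[-0.15,-0.07,0,0]]';python3 arc.py 8 10
```

```text
time_s: 8.22
tool_pos: [0.6372, -0.1665, 0.1569]
ee_rot: [-0.096, 1.6, 0.099]
ft_force: [3.7, 1.9, 0.6]
width: 0.001
t 8.22 tcp [ 0.6372 -0.1665  0.1569] bed [ 58.7 -54. ] jaw yaw 97.1 x [-0.03  0.   -1.  ] F [3.7 1.9 0.6] w 0.0
R 54.69844750153189 ang -73.68771172584715
[-0.16, -0.0] [-0.15, -0.0] [-0.15, 0.02] [-0.15, 0.05] [-0.14, 0.07] [-0.12, 0.1] [-0.1, 0.12] [-0.08, 0.13]
```

```bash
python3 -m creep '[[-0.16,-0.01,0,0],[-0.16,0,0,0],[-0.16,0.02,0,0]]';python3 arc.py 4 10; python3 - <<'E'
from rig import cams
from h import *
p=cams.get_image('scene');cv2.imwrite('pics/scene7.png',cv2.resize(p['image'][150:300,280:460,::-1],None,fx=4.2,fy=4,interpolation=cv2.INTER_CUBIC))
E
```

```text
time_s: 8.6
tool_pos: [0.6068, -0.1676, 0.1579]
ee_rot: [-0.098, 1.597, 0.096]
ft_force: [2.7, 0.0, 0.0]
width: -0.002
t 8.6 tcp [ 0.6068 -0.1676  0.1579] bed [ 28.5 -51.3] jaw yaw 97.0 x [-0.03 -0.   -1.  ] F [2.7 0.  0. ] w -0.0
R 55.665960026588024 ang -105.59887343599523
[-0.13, 0.1] [-0.13, 0.08] [-0.12, 0.1] [-0.1, 0.12]
```

View pics/scene7.png

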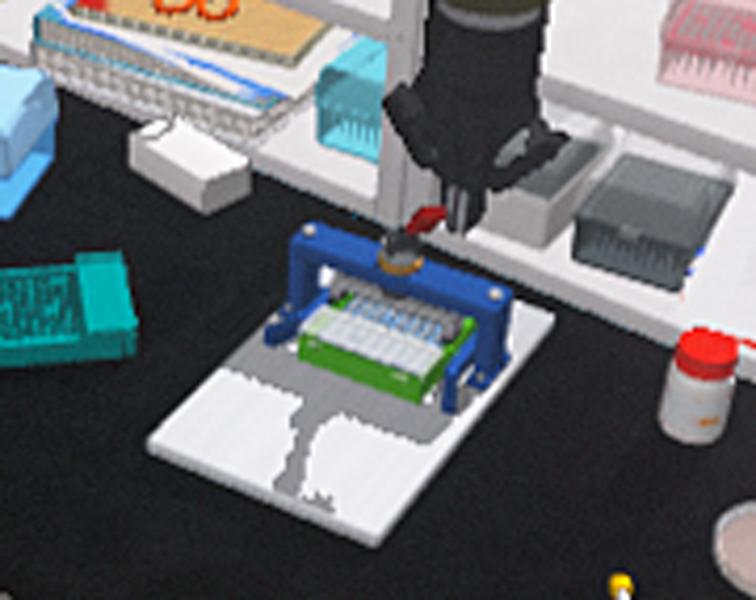

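The lever now points toward the camera and robot (red at (428,218)), still open. I finish with small steps until it is snug.

```bash
python3 -m creep '[[-0.13,0.08,0,0],[-0.13,0.08,0,0]]'; python3 -m creep '[[-0.12,0.1,0,0],[0,0,0,0]]';python3 arc.py 4 5
```

```text
time_s: 8.9
tool_pos: [0.5936, -0.1609, 0.1589]
ee_rot: [-0.103, 1.585, 0.088]
ft_force: [41.5, -19.0, -19.2]
width: -0.001
time_s: 9.15
tool_pos: [0.5952, -0.1634, 0.1604]
ee_rot: [-0.117, 1.555, 0.068]
ft_force: [9.1, -9.3, -4.5]
width: -0.007
t 9.15 tcp [ 0.5952 -0.1634  0.1604] bed [ 17.4 -45.8] jaw yaw 96.8 x [ 0.02 -0.03 -1.  ] F [ 9.1 -9.3 -4.5] w -0.01
R 56.16519292918672 ang -118.28403890250729
[-0.04, 0.09] [-0.06, 0.05] [-0.06, 0.05] [-0.05, 0.06]
```

Hard stop felt at 45 N, at the predicted tool angle (-118°). I back off and check the lever angle.

```bash
python3 -m creep '[[0.2,-0.25,0,0],[0.2,-0.5,0.5,0],[0,-0.8,1,0],[-0.2,-1,0.3,0],[-0.5,-0.8,0,0],[-0.8,-0.5,0,0]]';python3 - <<'E'
from rig import r,cams
from h import *
s=st(r)
p=cams.get_image('top');cv2.imwrite('pics/top8.png',cv2.resize(p['image'][130:265,270:450,::-1],None,fx=4.4,fy=4.4,interpolation=cv2.INTER_CUBIC))
C=cloud(p);pv=b2w(50,0);b=w2b(C)-[50,0]
m=(C[...,2]>.128)&(C[...,2]<.22)&(np.hypot(b[...,0],b[...,1])<90);
hsv=cv2.cvtColor(p['image'],cv2.COLOR_RGB2HSV);red=((hsv[...,0]<8)|(hsv[...,0]>172))&(hsv[...,1]>120);m&=red
q=b[m];z=C[m][:,2];print(len(q),q.min(0),q.max(0),q.mean(0),z.max(),np.rad2deg(np.arctan2(q[:,1].mean(),q[:,0].mean())))
if len(q)>3:
    c=np.linalg.svd(q-q.mean(0))[2][0];print('axis',np.rad2deg(np.arctan2(c[1],c[0])))
for d in cams.landmark_of(p,'lever_tip')[:2]:
    w=w2b(world(p,*d['pixel'],.185))-[50,0];print(d,w,np.rad2deg(np.arctan2(w[1],w[0])))
p=cams.get_image('scene');cv2.imwrite('pics/scene8.png',cv2.resize(p['image'][150:300,280:460,::-1],None,fx=4.2,fy=4,interpolation=cv2.INTER_CUBIC))
E
```

```text
time_s: 9.9
tool_pos: [0.5251, -0.3883, 0.2595]
ee_rot: [-0.121, 1.564, 0.074]
ft_force: [-0.1, -0.7, 1.0]
width: -0.002
t 9.9 tcp [ 0.5251 -0.3883  0.2595] bed [ -80.1 -260.1] jaw yaw 97.1 x [ 0.01 -0.03 -1.  ] F [-0.1 -0.7  1. ] w -0.0
79 [-59.17373004 -37.33562002] [-22.19353479  -8.84123025] [-42.04637836 -23.0218645 ] 0.189238707949972 -151.29775143285886
axis -149.72307177928002
{'pixel': [371.5, 195.2], 'score': 0.45} [-48.48060552 -27.02063572] -150.86691711299446
```

View pics/top8.png

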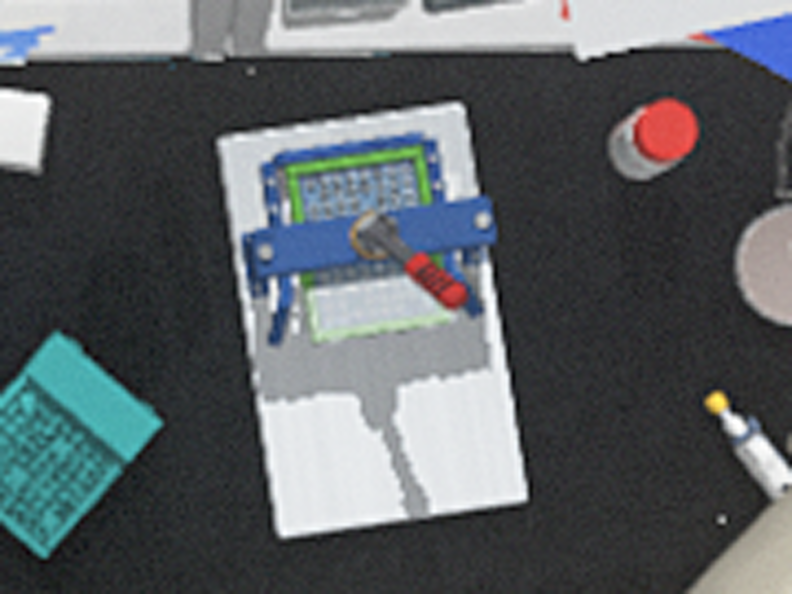

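View pics/scene8.png

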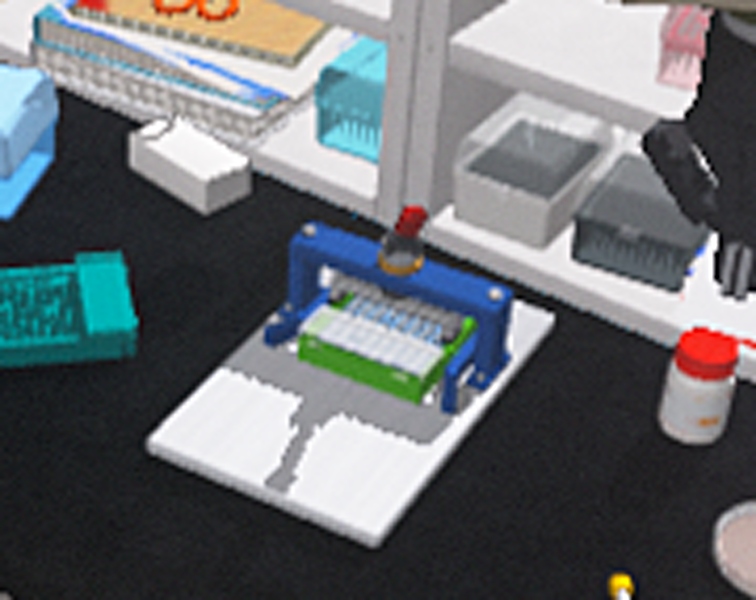

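The lever axis is at -150° from bed +x and still high (tip z 0.189), so the bolt is snug with the lever open, and the rack is still home. I move over the lever to fold it.

```bash
python3 -m creep '[[0.2,0.9,0,0],[0.22,1,0,0],[0.22,1,0,0],[0.22,1,0,0],[0,0.1,0,0],[0,0,-0.3,0]]';python3 - <<'E'
from rig import r
from h import *
s=st(r);t=b2w(50,0)+.057*np.array([np.cos(np.deg2rad(-142.85)),np.sin(np.deg2rad(-142.85))]);print(t,(t-s['tool_pos'][:2])/.06)
E
```

```text
time_s: 10.8
tool_pos: [0.5765, -0.1375, 0.2424]
ee_rot: [-0.123, 1.566, 0.077]
ft_force: [0.1, -0.3, -1.4]
width: -0.001
t 10.8 tcp [ 0.5765 -0.1375  0.2424] bed [  2.1 -17.7] jaw yaw 97.3 x [ 0.   -0.03 -1.  ] F [ 0.1 -0.3 -1.4] w -0.0
[ 0.57637892 -0.14839915] [-0.00149307 -0.18202595]
```

```bash
python3 -m creep '[[0,-0.18,-0.3,0],[0,0,-0.3,0],[0,0,-0.2,0]]'; python3 -m creep '[[0,0,-0.2,0],[0,0,-0.2,0]]';python3 - <<'E'
from rig import r
from h import *
st(r)
E
```

```text
time_s: 11.18
tool_pos: [0.5762, -0.1474, 0.1923]
ee_rot: [-0.125, 1.568, 0.079]
ft_force: [1.0, 0.3, 0.5]
width: -0.0
time_s: 11.42
tool_pos: [0.5764, -0.1485, 0.1694]
ee_rot: [-0.128, 1.567, 0.076]
ft_force: [-0.3, 0.4, 2.6]
width: -0.002
t 11.43 tcp [ 0.5764 -0.1485  0.1694] bed [  0.7 -28.6] jaw yaw 97.4 x [ 0.   -0.03 -1.  ] F [-0.3  0.4  2.6] w -0.0
```

```bash
python3 -m creep '[[0,0,-0.2,0],[0,0,-0.2,0],[0,0,-0.2,0]]'; python3 -m creep '[[0,0,-0.15,0],[0,0,-0.1,0]]';python3 - <<'E'
from rig import r,cams
from h import *
st(r)
p=cams.get_image('scene');cv2.imwrite('pics/scene9.png',cv2.resize(p['image'][150:300,280:460,::-1],None,fx=4.2,fy=4,interpolation=cv2.INTER_CUBIC))
E
```

```text
time_s: 11.8
tool_pos: [0.5768, -0.1489, 0.1321]
ee_rot: [-0.129, 1.566, 0.075]
ft_force: [-2.0, -1.1, 3.9]
width: 0.0
time_s: 12.05
tool_pos: [0.5767, -0.1497, 0.117]
ee_rot: [-0.131, 1.566, 0.074]
ft_force: [-10.8, -3.9, 42.4]
width: 0.002
t 12.05 tcp [ 0.5767 -0.1497  0.117 ] bed [  0.8 -29.9] jaw yaw 97.5 x [ 0.   -0.04 -1.  ] F [-10.8  -3.9  42.4] w 0.0
```

View pics/scene9.png

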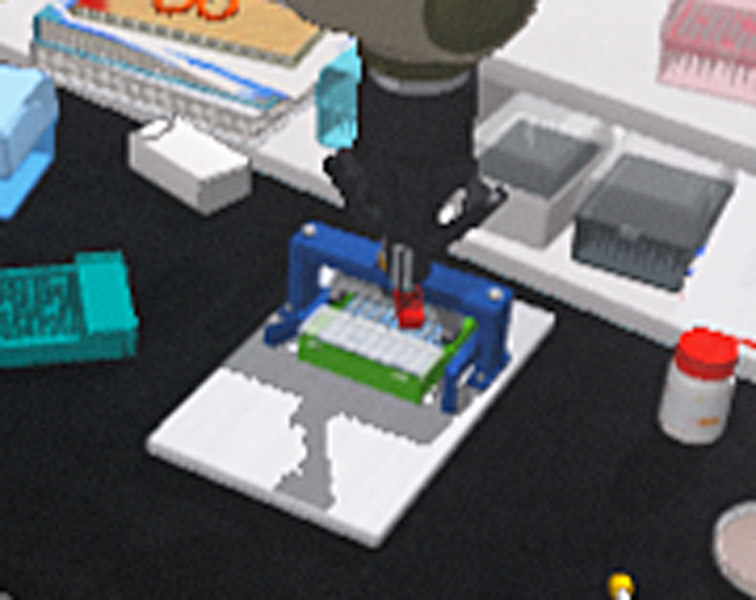

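The lever lies flat (red end at (410,305)) and presses against its stop at 42 N. I hold briefly, then lift off and check.

```bash
python3 -m creep '[[0,0,0,0],[0,0,0,0],[0,0,0.5,0],[0,0,1,0],[-0.5,-0.5,1,0],[-0.8,-1,0.2,0],[-0.8,-1,0,0],[-0.3,-0.8,0,0]]';python3 - <<'E'
from rig import r,cams
from h import *
s=st(r)
p=cams.get_image('top');cv2.imwrite('pics/top10.png',cv2.resize(p['image'][130:265,270:450,::-1],None,fx=4.4,fy=4.4,interpolation=cv2.INTER_CUBIC))
C=cloud(p);b=w2b(C)-[50,0]
hsv=cv2.cvtColor(p['image'],cv2.COLOR_RGB2HSV);red=((hsv[...,0]<8)|(hsv[...,0]>172))&(hsv[...,1]>120)
m=red&(C[...,2]>.08)&(C[...,2]<.22)&(np.hypot(b[...,0],b[...,1])<120)
q=b[m];z=C[m][:,2];c=np.linalg.svd(q-q.mean(0))[2][0];rr=np.hypot(*q.T)
print(len(q),'dir',np.rad2deg(np.arctan2(*q.mean(0)[::-1])),'axis',np.rad2deg(np.arctan2(c[1],c[0])),'rmax',rr.max(),'z',z.min(),z.max(),'slope',np.polyfit(rr/1e3,z,1))
g=(hsv[...,0]>40)&(hsv[...,0]<72)&(hsv[...,1]>120);g&=(C[...,2]>.015)&(C[...,2]<.06);B_=w2b(C[g]);k=(abs(B_[:,0])<160)&(abs(B_[:,1])<90);B_=B_[k];print('green',B_.min(0),B_.max(0),cv2.minAreaRect(B_.astype(np.float32)))
d=[d for d in cams.silhouettes(p,'rack')]
for e in d[:2]:
    qq=C[e['mask']];qq=qq[(qq[:,2]>.03)&(qq[:,2]<.06)];print(e['pixel'],w2b(qq).min(0),w2b(qq).max(0))
cv2.imwrite('pics/top10f.png',p['image'][:,:,::-1])
E
```

```text
time_s: 13.1
tool_pos: [0.4518, -0.3218, 0.2696]
ee_rot: [-0.134, 1.566, 0.082]
ft_force: [1.0, -0.7, 0.4]
width: -0.0
t 13.1 tcp [ 0.4518 -0.3218  0.2696] bed [-144.5 -185.1] jaw yaw 97.9 x [ 0.   -0.03 -1.  ] F [ 1.  -0.7  0.4] w -0.0
88 dir -149.81978263310606 axis -148.3069556072046 rmax 95.73749138429316 z 0.11225773196610223 0.12400858817593852 slope [0.00913662 0.11723371]
green [ 28.85942075 -49.68906275] [114.88330867  46.32351707] ((72.44441223144531, -1.2504615783691406), (95.88642120361328, 85.48199462890625), 88.94446563720703)
[350.5, 190.1] [-13.4401586  -49.86648107] [114.15828355  46.97891822]
[281.7, 232.4] [-72.98747413 164.9269516 ] [ 17.2512148  247.27936197]
```

View pics/top10.png

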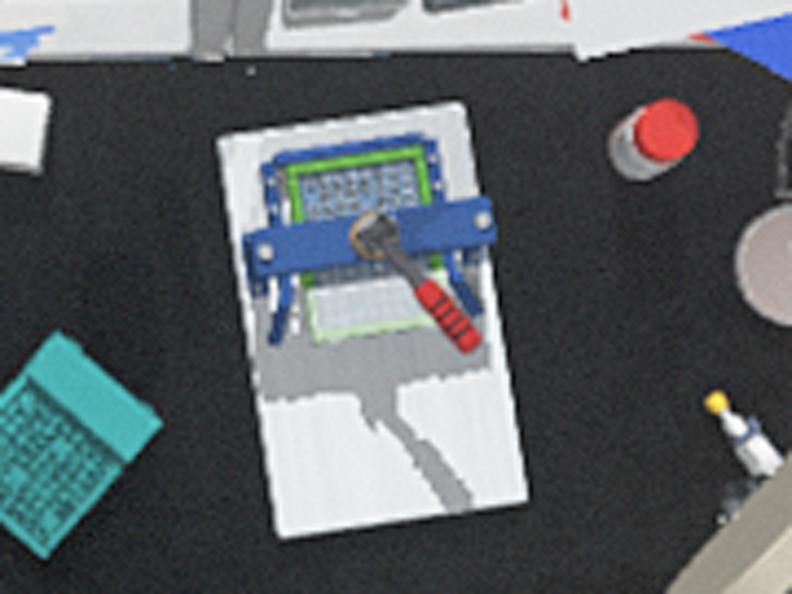

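View pics/top10f.png

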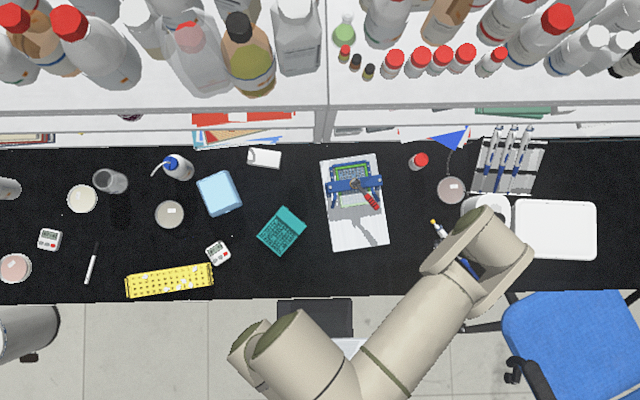

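The lever is level (slope about 0.01) at -149.8°, the rack is home, and the bystanders haven't moved. I'll let the arm settle and hand in.

```bash
python3 -m creep '[[0,0.1,0.1,0],[0,0,0,0],[0,0,0,0]]'; python3 -c "
from rig import job
print(job.sign_off())"
```

```text
time_s: 13.58
tool_pos: [0.4523, -0.316, 0.2741]
ee_rot: [-0.13, 1.568, 0.081]
ft_force: [-0.4, -0.5, -0.2]
width: 0.002
the job is handed in; nothing more can be done
None
```

The job is done and was handed in at 13.6 s. The sign-off reports no verdict.

I pushed the green rack along the bed to the back stop, feeling about 25–30 N at contact. Then I swung the open lever clockwise to its end stop, which it met at about 45 N. Last, I folded the lever down flat, pressing with about 42 N.

My final checks from the top camera:
- **Rack:** it spans bed x from about -13 to 115 mm, so it is home, and it is square to within about 1°.
- **Bolt:** the lever points -149.8° from the bed's +x axis, against -150° for snug. A line fitted along the red grip read -148.3°, which is still well inside the 8° tolerance.
- **Lever:** it is level, with a slope of about 0.01 and its top at about 0.118 m. The tip showed at about 96 mm from the axis; the lever is listed as 100 mm long.
- **Surroundings:** by eye, the bystanders and the turquoise look-alike have not moved. The arm was clear with almost no force on it.

No check failed.

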